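# Find the filled chocolate dome with the tongs

### The arm

A 6-joint arm with a two-finger parallel gripper is mounted at the origin on the work surface. World frame = base frame: x ahead of the robot, y to its left, z up, the work surface at z = 0. Lengths are in m, angles in rad, forces in N, time in s.
With the tool pointing down it reaches from about 0.325 to 0.85 m from the base axis. Payload 4.4 kg.
Tool frame: the origin (TCP) lies midway between the tips of the shut fingers; the grasp point (between the pads) lies behind it (bot.grip_depth is the x of the grasp point in the tool frame, in m); x points along the fingers, y is the direction in which the jaws open and shut, and the axes are right-handed (so a half turn about x gives the same grasp; the last joint's range is limited). The gripper opens to 94 mm and grips with 3 to 60 N. Pads are 16 mm wide; open, the fingers measure 119 mm over their backs; the gripper's body (75 mm by 177 mm) begins 78 mm behind the grasp point.
Start: joints at [1.196, 0.207, 1.542, -0, 1.393, -0.15], TCP at [0.128, 0.561, 0.205] pointing down, gripper open.
Joint ranges: [-2.73, 2.73], [-0.86, 2.22], [0.23, 2.46], [-1.11, 4.25], [0.08, 2.63], [-2.82, 2.82]. Speed limits (rad/s): [2.79, 2.79, 3.14, 3.14, 3.14, 3.14].

### API

Orientations are given as [roll, pitch, yaw] about the fixed x, y, z axes, in that order (R = Rz(yaw) Ry(pitch) Rx(roll)).
In Python, from plant import bot gives the robot as it stands.
- The arm moves only by the tool servo_tool, never from a script. Its argument "plan" is a list of rows, each an object with "dp": the shift along the world's x, y, z in m, a list of three; "turn": the turn about the world's z in rad; "hand": the opening in per cent of the stroke, from 0 (shut) to 100 (fully open). In form: [{"dp": [x, y, z], "turn": turn, "hand": hand}, ...]. A call has 1 to 20 rows; each row shifts and turns the commanded pose from where the row before left it; what a row does not reach is not made up. A row lasts 1/8 s, in which the tool goes at most 62.5 mm and 10.7 degrees, less where a joint would pass 70% of its speed; a pose out of reach is approached as far as the arm can. A call is refused whole if a number of a shift passes 0.0625 or a number of a turn 0.188, either way. A call with a gripper value outside its range is refused whole. The fingers move at their own pace and stop on an object; the grip force is fixed at half the most. Time passes only in rows, so rows that do not move let the fingers close. It gives the time, the measured TCP pose, the force and the opening at its end, in the units of the state.
- bot.read_state(): the state, without advancing time (a new reading comes with each control period).
- bot.camera(name): name is "side" or "top"; returns a dict with "color" (400x640x3 uint8, red, green, blue), "range_z" (400x640 float32, m along the optical axis (not along the pixel's ray), 0 where there is no reading), "vertical_fov" (degrees; the focal length in pixels is half the picture's height over the tangent of half this angle, whatever the lens; pixels are square), "cx", "cy" (the principal point, pixels), "dist" ([k1, k2, p1, p2, k3] as OpenCV has them; the pictures are not rectified), "cam_to_world" (4x4, takes a point from camera to world coordinates). Camera axes: x right, y down, z forward; pixel columns grow to the right and rows downward; lengths in m; the calibration is good to about 2 mm. A picture is of the moment at which its call begins.
- bot.job_done(): hands the job in, once; it reports no verdict.
The state is a dict: "time": time; "joint_pos": joint angles; "qd": joint speeds; "tau": joint torques, N m; "ee_pos": TCP position; "orientation": TCP orientation; "contact_force": force on the tool from outside, world axes, zero at the start; "wrist_torque": the same for the moment, N m; "gripper_width": opening from 0.0 (shut) to 1.0 (fully open).
Only numpy, scipy, OpenCV 4.12 (cv2) and the standard library are available. Lean on these libraries where they do the work, as an engineer would, in place of code of your own. Each camera call takes 0.05 s, during which the arm holds its last target. There are 200 camera calls.

### The job

Three chocolate domes on the wooden riser look alike, but one is filled and clearly heavier than the two hollow ones. Pick up the serving tongs from their rest and, touching the chocolate only with the tongs, feel by lifting which dome is the filled one; the hollow ones must end standing upright on the riser, and nothing else on the counter may be knocked over or pushed away. Finish while still holding: the program ends with the gripper holding the tongs and the filled dome held still in their jaws, about 10 cm above the riser.

Things in the scene. Friction and masses are not known exactly. Their poses are not given: they have to be found in the camera images.
- tongs: steel tongs, 100 g, lying on their side on the rest, pointing along +x, 215 mm long, 20 mm high (z). Round head 26 mm across at x = -95; two flat arms 3 mm thick, at +y and -y, with wider-set flat jaws from x = +50 to +108. Origin: on the underside, midway between the arms, 20 mm ahead of the centre of mass: grip here across both arms (along y)
- jaws (a point): point midway between the tongs' jaws: 90 mm ahead (+x) of the tongs' origin, at half their height (10 mm above the underside); centre it on a dome's axis, 20 mm above the dome's underside, jaws on either side
- tongs_left (a joint): swing of the left (+y) arm about the head; the right arm mirrors it. 0.075 rad: fully open, 50 mm over the arms' outsides at the origin. There, 47 mm outside sets the jaws 75 mm apart inside (clears a dome); 36 mm (0 rad) makes them parallel and 54 mm apart, just touching a dome; negative is closed further
- grip (a point): the place to grip the tongs, at half their height, 10 mm above their origin. A spring keeps the arms open: pressing them together here takes about 5 N at first and 9 N when on a dome, and they follow the gripper open again. Squeezed to 45 to 48 mm outside, the spring alone keeps the tongs in the gripper, jaws open; a grip of 25 to 40 N holds a dome
- rest: dark wooden tongs rest, fixed: base plate 150 x 110 mm, 6 mm thick, with two crossbars (along y, 14 mm thick, tops 30 mm high) at x = -60 and +60 mm, between which the fingers have room. Origin at the centre of its underside. The tongs lie on the bars, underside 30 mm above the counter
- riser: light wooden riser, fixed: a flat board 90 mm (x) by 300 mm (y), 18 mm thick, on two feet, top 55 mm above the counter. Origin at the centre of its underside on the counter. The domes stand in a row along y, about 105 mm apart. Room for the gripper is on the robot's side (-x), the tongs pointing along its +x
- dome_a: chocolate dome standing upright: 54 mm across with a vertical band from 14 to 27 mm above its underside, 48 mm tall, flat foot 42 mm across. Origin at the centre of its underside, z up. One of the three is filled (about 110 g), the other two are hollow (about 25 g each); they look the same
- dome_b: chocolate dome standing upright: 54 mm across with a vertical band from 14 to 27 mm above its underside, 48 mm tall, flat foot 42 mm across. Origin at the centre of its underside, z up. One of the three is filled (about 110 g), the other two are hollow (about 25 g each); they look the same
- dome_c: chocolate dome standing upright: 54 mm across with a vertical band from 14 to 27 mm above its underside, 48 mm tall, flat foot 42 mm across. Origin at the centre of its underside, z up. One of the three is filled (about 110 g), the other two are hollow (about 25 g each); they look the same
- cup: empty white paper cup, 74 mm across, 60 mm tall, loose bystander. Origin at the centre of its underside
- syrup: brown glass syrup bottle, 48 mm across, 150 mm tall, loose bystander. Origin at the centre of its underside
- jar: glass jar with steel lid, 64 mm across, 90 mm tall, loose bystander. Origin at the centre of its underside
- bowl: white ceramic bowl, 100 mm across, 42 mm tall, loose bystander. Origin at the centre of its underside
- carton: cardboard carton, 60 x 60 x 110 mm, loose bystander. Origin at the centre of its underside
- shaker: steel cocoa shaker, 44 mm across, 85 mm tall, loose bystander. Origin at the centre of its underside
There are look-alikes about, which are no part of the job. Leave any orange look-alike of the rest alone.

How it is judged:
By the outcome, as a careful person would: the job done as asked, in the order asked, and still so for the second after the job is handed in, while the arm keeps its last pose, push and grip.
It also fails if it takes over 67 s, if anything falls off the work surface, if the arm or the gripper's body presses on something with over 40 N, if the wrist force passes 120 N, or if a joint passes its speed limit or range.

## Working session

There is one attempt and no reset: what is moved stays moved. The work goes in short steps, Python scripts to look and compute and a tool call to move; the robot and the scene stay as the last step left them, time stands still between calls to the robot, and variables do not carry over. Pictures are saved under pics/ and viewed, about 8 in all and at most 12, crops included, and the job is handed in when it is done.

Besides the shell and the picture viewer there is one more tool, called after ">>>" by a JSON object that holds its "op" and its "data". servo_tool: Moves the arm, as the interface text tells. Its arguments: {"type":"object","properties":{"plan":{"type":"array","items":{"type":"object","properties":{"dp":{"type":"array","items":{"type":"number"}},"turn":{"type":"number"},"hand":{"type":"number"}}}}},"required":["plan"]}

```bash
ls; mkdir -p pics
cat > h.py <<'E'
import numpy as np,cv2
from plant import bot
def cap(n):
    c=bot.camera(n); c['name']=n; return c
def K(c):
    f=200/np.tan(np.radians(c['vertical_fov'])/2)
    return np.array([[f,0,c['cx']],[0,f,c['cy']],[0,0,1.]])
def world(c):
    h,w=c['range_z'].shape
    u,v=np.meshgrid(np.arange(w),np.arange(h))
    p=cv2.undistortPoints(np.stack([u,v],-1).reshape(-1,1,2).astype(np.float64),K(c),np.array(c['dist'],float)).reshape(h,w,2)
    z=c['range_z'][...,None]
    P=np.concatenate([p*z,z],-1)
    M=np.array(c['cam_to_world'])
    W=P@M[:3,:3].T+M[:3,3]
    W[c['range_z']==0]=np.nan
    return W
def save(c,n,box=None,s=1):
    im=c['color'][...,::-1]
    if box: im=im[box[1]:box[3],box[0]:box[2]]
    cv2.imwrite('pics/'+n+'.png',cv2.resize(im,None,fx=s,fy=s,interpolation=cv2.INTER_CUBIC))
E
python3 - <<'E'
from h import *
for n in('top','side'):
    c=cap(n); save(c,n+'0'); W=world(c); np.save(n+'W.npy',W); np.save(n+'C.npy',c['color'])
    print(n,np.array(c['cam_to_world']).round(3).tolist(),c['dist'])
print(bot.read_state(),bot.grip_depth)
E
```

```text
pics
top [[-0.008, -0.987, 0.163, 0.338], [-1.0, 0.01, 0.01, 0.063], [-0.012, -0.163, -0.987, 1.135], [0.0, 0.0, 0.0, 1.0]] [-0.07512695  0.          0.          0.          0.        ]
side [[-0.995, -0.072, 0.069, 0.418], [-0.1, 0.713, -0.694, 0.824], [0.001, -0.697, -0.717, 0.878], [0.0, 0.0, 0.0, 1.0]] [-0.02047992  0.          0.          0.          0.        ]
{'time': 0.1, 'joint_pos': array([ 1.19548569e+00,  2.07348769e-01,  1.54278625e+00, -1.24598063e-05,
        1.39350287e+00, -1.50478016e-01]), 'qd': array([ 0.0006545 , -0.00045023, -0.00368198,  0.00021645,  0.00010773,
       -0.00021556]), 'tau': array([-3.25609353e-04, -3.71862817e+01, -2.82294399e+01,  6.99277315e-02,
        3.10942344e-02, -3.42944531e-05]), 'ee_pos': array([0.1279273 , 0.5598475 , 0.20441077]), 'orientation': array([-1.71528002,  1.56875105, -1.94011043]), 'contact_force': array([ 0.14315182, -0.62600928, -0.61364951]), 'wrist_torque': array([-0.01324286,  0.0009234 , -0.0322532 ]), 'gripper_width': 0.9989134237133072} -0.0188
```

View pics/top0.png

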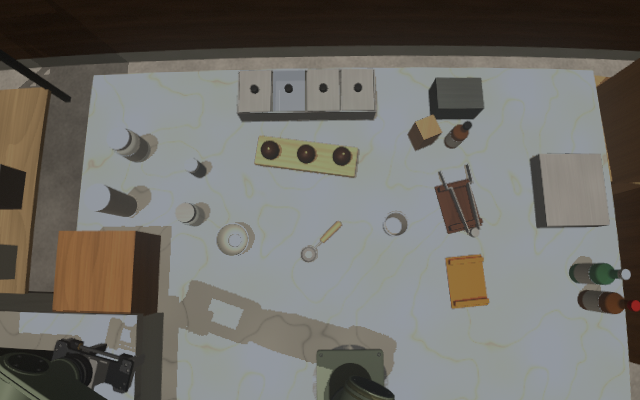

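View pics/side0.png

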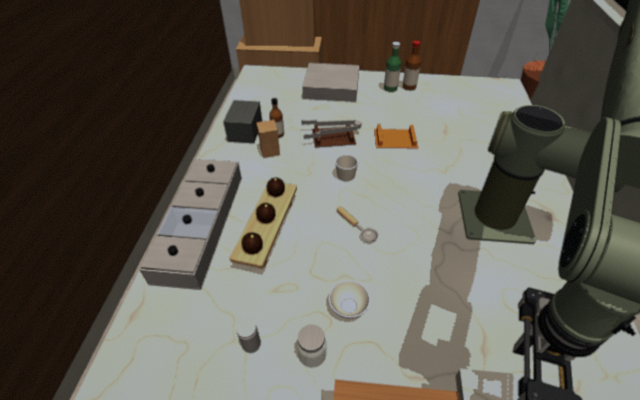

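The top view shows the domes at about (270,149), (306,153) and (342,155) on the light riser. The tongs are on the dark rest, head at (473,232) and jaws near (455,170). The orange rest at (467,281) is the look-alike and has no tongs. The carton (424,132) and the syrup (458,134) stand close to the jaws.

Run:
```python
from h import *
W=np.load('topW.npy');C=np.load('topC.npy').astype(int)
Z=W[...,2]
cv2.imwrite('pics/crop1.png',cv2.resize(C[100:260,380:540,::-1].astype(np.uint8),None,fx=3.7,fy=3.7,interpolation=cv2.INTER_CUBIC))
X=W
def box(u0,v0,u1,v1,zl,zh):
    S=W[v0:v1,u0:u1].reshape(-1,3); m=(S[:,2]>zl)&(S[:,2]<zh); return S[m]
for i,(u,v) in enumerate([(270,149),(306,153),(342,155)]):
    for src in('top','side'):
        V=np.load(src+'W.npy').reshape(-1,3)
        c=W[v,u]; 
        S=V[(np.hypot(V[:,0]-c[0],V[:,1]-c[1])<.045)&(V[:,2]>.065)&(V[:,2]<.12)]
        # dome fit: sphere-ish LSQ on points above band: circle via mean extents
        hi=S[S[:,2]>.082]; A=np.c_[2*hi,np.ones(len(hi))]; s=np.linalg.lstsq(A,(hi**2).sum(1),rcond=None)[0]
        print('dome',i,src,c.round(4),len(S),'sphere',s[:3].round(4),np.sqrt(s[3]+(s[:3]**2).sum()).round(4),'ext',S.min(0).round(3),S.max(0).round(3))
for src in('top','side'):
    V=np.load(src+'W.npy').reshape(-1,3)
    S=V[(V[:,2]>.046)&(V[:,2]<.062)&(V[:,0]>.42)&(V[:,0]<.72)&(V[:,1]>-.12)&(V[:,1]<.32)]
    print('riser',src,len(S),cv2.minAreaRect(S[:,:2].astype(np.float32)),np.median(S[:,2]))
    c=W[200,459]; 
    T=V[(abs(V[:,0]-.45)<.15)&(V[:,1]<-.22)&(V[:,1]>-.45)&(V[:,2]>.037)&(V[:,2]<.06)]
    print('tongs',src,len(T),cv2.minAreaRect(T[:,:2].astype(np.float32)),T.mean(0))
    np.save(src+'T.npy',T)
for n,(u,v) in dict(carton=(424,132),syrup=(464,127),cup=(394,225),head=(473,232),j1=(442,175),j2=(468,168),rest=(458,200),ladle=(310,255),box=(452,90)).items(): print(n,W[v,u].round(3))
```

```text
dome 0 top [0.6627 0.2187 0.1025] 284 sphere [0.6696 0.2235 0.078 ] 0.0267 ext [0.643 0.196 0.069] [0.694 0.247 0.107]
dome 0 side [0.6627 0.2187 0.1025] 381 sphere [0.6695 0.2251 0.0783] 0.0262 ext [0.643 0.204 0.065] [0.696 0.251 0.109]
dome 1 top [0.6498 0.1161 0.1012] 282 sphere [0.656  0.1177 0.0789] 0.0263 ext [0.629 0.091 0.069] [0.68  0.143 0.108]
dome 1 side [0.6498 0.1161 0.1012] 325 sphere [0.6562 0.1195 0.0788] 0.026 ext [0.629 0.098 0.066] [0.681 0.148 0.108]Traceback (most recent call last):
  File "<stdin>", line 15, in <module>
    return umr_minimum(a, axis, None, out, keepdims, initial, where)
ValueError: zero-size array to reduction operation minimum which has no identity
```

View pics/crop1.png

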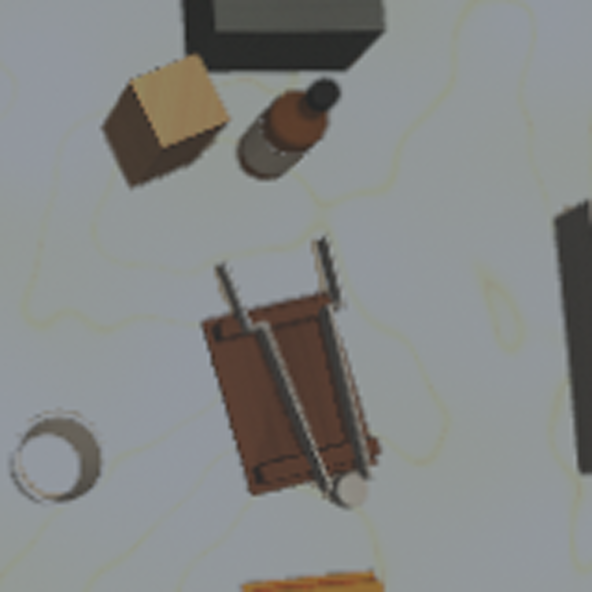

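The crop confirms it. The tongs lie on the dark rest, with the head at full-image pixel (474,232), the left jaw at (443,181) and the right jaw at (469,173). The tongs are skewed relative to the rest, and the carton and syrup are ahead of the jaws.

Run:
```python
from h import *
from scipy.optimize import least_squares
from scipy.spatial import cKDTree
W=np.load('topW.npy')
V0={s:np.load(s+'W.npy').reshape(-1,3) for s in('top','side')}
for src,V in V0.items():
    S=V[np.hypot(V[:,0]-.643,V[:,1]-.015)<.05]; S=S[(S[:,2]>.082)&(S[:,2]<.12)]
    print('dome2',src,len(S))
    if len(S)>9:
        s=np.linalg.lstsq(np.c_[2*S,np.ones(len(S))],(S**2).sum(1),rcond=None)[0]; print(s[:3].round(4))
    S=V[(V[:,2]>.046)&(V[:,2]<.062)&(V[:,0]>.55)&(V[:,0]<.74)&(V[:,1]>-.12)&(V[:,1]<.32)]
    print('riser',src,len(S),cv2.minAreaRect(S[:,:2].astype(np.float32)),np.median(S[:,2]))
for n,(u,v) in dict(d2=(342,155),carton=(430,125),syrup=(466,126),cup=(394,225),head=(474,232),j1=(443,181),j2=(468,173),jm=(451,193),rest=(458,205),ladle=(310,255),darkbox=(455,82)).items(): print(n,W[v,u].round(3))
h=W[232,474]
T=np.vstack([V[(abs(V[:,0]-h[0]-.1)<.14)&(abs(V[:,1]-h[1]-.03)<.09)&(V[:,2]>.036)&(V[:,2]<.062)] for V in V0.values()])
# template: head circle + 2 arms(angled at a) + jaws ; top-view outline centre lines
def tmpl(p):
    x,y,th,q=p; H=np.array([-.095,0])
    pts=[]
    for s in(1,-1):
        # arm outer face at origin 18mm(q=0) -> centreline; swings about head
        a=np.c_[np.linspace(-.09,.05,60),np.full(60,s*.0165)]
        j=np.c_[np.linspace(.05,.108,30),np.full(30,s*.0285)]
        b=np.vstack([a,j])-H; c,n=np.cos(s*q),np.sin(s*q)
        pts.append(b@np.array([[c,n],[-n,c]])+H)
    t=np.linspace(0,6.28,20); pts.append(np.c_[np.cos(t),np.sin(t)]*.008+H)
    P=np.vstack(pts); c,n=np.cos(th),np.sin(th)
    return P@np.array([[c,n],[-n,c]])+[x,y]
def res(p):
    P=tmpl(p); d1=cKDTree(P).query(T[:,:2])[0]; d2=cKDTree(T[:,:2]).query(P)[0]
    return np.r_[d1,d2]
print(len(T))
for th0 in(.15,.25,.4):
    d=np.array([np.cos(th0),np.sin(th0)])*.095
    r=least_squares(res,[h[0]+d[0],h[1]+d[1],th0,.06],loss='soft_l1',f_scale=.003,diff_step=1e-3)
    print(r.x.round(4),r.cost,np.median(res(r.x)))
im=np.full((520,520,3),255,np.uint8); o=r.x[:2]
f=lambda Q:((Q-o)*2000*[-1,-1]+260).astype(int)
for q in f(T[:,:2]): cv2.circle(im,(int(q[1]),int(q[0])),2,(0,0,0),-1)
for q in f(tmpl(r.x)): cv2.circle(im,(int(q[1]),int(q[0])),1,(0,0,255),-1)
cv2.imwrite('pics/fit.png',im)
```

```text
dome2 top 261
[0.6481 0.0144 0.0789]
riser top 2127 ((0.6582303047180176, 0.11976121366024017), (0.30083343386650085, 0.09196439385414124), 81.78768157958984) 0.055147865399969076
dome2 side 215
[0.6485 0.0166 0.0793]
riser side 1822 ((0.6580888032913208, 0.12127427011728287), (0.3017427921295166, 0.09200679510831833), 81.27766418457031) 0.054792546162136635
d2 [nan nan nan]
carton [ 0.727 -0.24   0.11 ]
syrup [ 0.71  -0.329  0.148]
cup [ 0.452 -0.143  0.008]
head [ 0.424 -0.365  0.055]
j1 [ 0.578 -0.289  0.04 ]
j2 [ 0.602 -0.366  0.04 ]
jm [ 0.543 -0.313  0.033]
rest [ 0.504 -0.325  0.05 ]
ladle [0.365 0.11  0.005]
darkbox [ 0.87  -0.329  0.093]
928
[ 0.5178 -0.3456  0.2413  0.0761] 0.002109798760074385 0.001263648411567721
[ 0.5172 -0.3458  0.2417  0.0757] 0.0020876305400824753 0.0012640164009252042
[ 0.5177 -0.3456  0.242   0.0758] 0.0021039620469904853 0.0012763161994457338
```

View pics/fit.png

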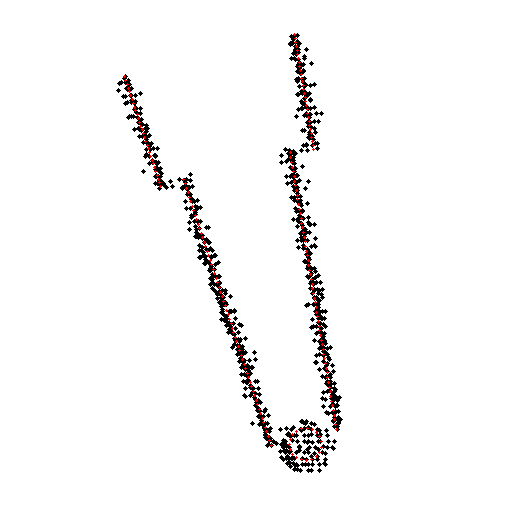

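The template fit overlays the measured points within about 1 mm, giving tongs origin (0.5175, -0.3457), yaw 0.242, and arms fully open. Next I need the tool's current yaw and the rest's position.

```bash
cat >> h.py <<'E'
from scipy.spatial.transform import Rotation as Rn
def st():
    s=bot.read_state(); R=Rn.from_euler('xyz',s['orientation']).as_matrix()
    y=R[:,1]; x=R[:,0]
    print('t',s['time'],'p',s['ee_pos'].round(4),'xax',x.round(3),'yaw_of_y-90',round(float((np.arctan2(y[1],y[0])-np.pi/2+np.pi/2)%np.pi-np.pi/2),4),'F',s['contact_force'].round(2),'M',s['wrist_torque'].round(3),'w',round(s['gripper_width']*94,2),'q',s['joint_pos'].round(3))
    return s
E
python3 - <<'E'
from h import *
st()
V=np.vstack([np.load(s+'W.npy').reshape(-1,3) for s in('top','side')])
c,n=np.cos(.2417),np.sin(.2417)
L=(V-[.5175,-.3457,0])@np.array([[c,-n,0],[n,c,0],[0,0,1]])
B=L[(abs(L[:,0])<.12)&(abs(L[:,1])<.09)&(L[:,2]>.024)&(L[:,2]<.033)]
print(np.histogram(B[:,0],bins=np.arange(-.1,.1,.01))); print(B[:,1].min(),B[:,1].max())
for nme,(x,y,r) in dict(j=(.5,.5,.3)).items():
    S=V[(V[:,1]>.3)&(V[:,2]>.12)&(V[:,0]>.2)]; print(len(S),S.min(0),S.max(0)) if len(S) else 0
E
```

```text
t 0.1 p [0.1279 0.5598 0.2044] xax [-0.001 -0.002 -1.   ] yaw_of_y-90 -0.2248 F [ 0.14 -0.63 -0.61] M [-0.013  0.001 -0.032] w 93.9 q [ 1.195  0.207  1.543 -0.     1.394 -0.15 ]
(array([  2,   2,  36,  98,  16,   4,   4,   4,   5,   1,   3,   6,   5,
         4,  35, 109,  15,   1,   2]), array([-1.00000000e-01, -9.00000000e-02, -8.00000000e-02, -7.00000000e-02,
       -6.00000000e-02, -5.00000000e-02, -4.00000000e-02, -3.00000000e-02,
       -2.00000000e-02, -1.00000000e-02, -5.55111512e-17,  1.00000000e-02,
        2.00000000e-02,  3.00000000e-02,  4.00000000e-02,  5.00000000e-02,
        6.00000000e-02,  7.00000000e-02,  8.00000000e-02,  9.00000000e-02]))
-0.043071957770098604 0.06039081099351824
11366 [0.2000203  0.5354269  0.12012111] [0.73241696 0.95335771 0.18999232]
```

>>> {"op": "servo_tool", "data": {"plan": [{"dp": [0.0365,-0.0388,0.0058],"turn": 0.0583,"hand": 100},{"dp": [0.0365,-0.0388,0.0058],"turn": 0.0583,"hand": 100},{"dp": [0.0365,-0.0388,0.0058],"turn": 0.0583,"hand": 100},{"dp": [0.0365,-0.0388,0.0058],"turn": 0.0583,"hand": 100},{"dp": [0.0365,-0.0388,0.0058],"turn": 0.0583,"hand": 100},{"dp": [0.0365,-0.0388,0.0058],"turn": 0.0583,"hand": 100},{"dp": [0.0365,-0.0388,0.0058],"turn": 0.0583,"hand": 100},{"dp": [0.0365,-0.0388,0.0058],"turn": 0.0583,"hand": 100},{"dp": [0.008,-0.05,0],"turn": 0,"hand": 100},{"dp": [0.008,-0.05,0],"turn": 0,"hand": 100},{"dp": [0.008,-0.05,0],"turn": 0,"hand": 100},{"dp": [0.008,-0.05,0],"turn": 0,"hand": 100},{"dp": [0.008,-0.05,0],"turn": 0,"hand": 100},{"dp": [0.008,-0.05,0],"turn": 0,"hand": 100},{"dp": [0.008,-0.05,0],"turn": 0,"hand": 100},{"dp": [0.008,-0.05,0],"turn": 0,"hand": 100},{"dp": [0.008,-0.05,0],"turn": 0,"hand": 100},{"dp": [0.008,-0.05,0],"turn": 0,"hand": 100},{"dp": [0.008,-0.05,0],"turn": 0,"hand": 100},{"dp": [0.008,-0.045,0],"turn": 0,"hand": 100}]}}

```text
time: 2.6
ee_pos: [0.5159, -0.3465, 0.2511]
orientation: [2.087, 1.57, 2.328]
contact_force: [0.6, -0.2, 0.0]
gripper_width: 0.999
```

```bash
python3 -c "
from h import *
st()"
```

```text
t 2.6 p [ 0.5159 -0.3465  0.2511] xax [-0.001  0.001 -1.   ] yaw_of_y-90 0.241 F [ 0.56 -0.21  0.02] M [0.017 0.046 0.043] w 93.92 q [-0.731  0.275  1.363  0.     1.504 -2.542]
```

>>> {"op": "servo_tool", "data": {"plan": [{"dp": [0.0016,0.0008,-0.045],"turn": 0,"hand": 100},{"dp": [0,0,-0.045],"turn": 0,"hand": 100},{"dp": [0,0,-0.045],"turn": 0,"hand": 100},{"dp": [0,0,-0.04],"turn": 0,"hand": 100},{"dp": [0,0,-0.03],"turn": 0,"hand": 90},{"dp": [0,0,-0.02],"turn": 0,"hand": 80},{"dp": [0,0,-0.005],"turn": 0,"hand": 70},{"dp": [0,0,0],"turn": 0,"hand": 60},{"dp": [0,0,0],"turn": 0,"hand": 60}]}}

```text
time: 3.72
ee_pos: [0.5189, -0.345, 0.0235]
orientation: [-0.974, 1.568, -0.732]
contact_force: [-0.1, 0.0, 0.0]
gripper_width: 0.604
```

Run:
```python
from h import *
st()
c=cap('side');save(c,'side1',(270,90,400,190),5);
```

```text
t 3.725 p [ 0.5189 -0.345   0.0235] xax [ 0.002 -0.002 -1.   ] yaw_of_y-90 0.2416 F [-0.08  0.02  0.05] M [ 0.056 -0.049  0.019] w 56.74 q [-0.726  0.5    1.556 -0.     1.082 -2.538]
```

View pics/side1.png

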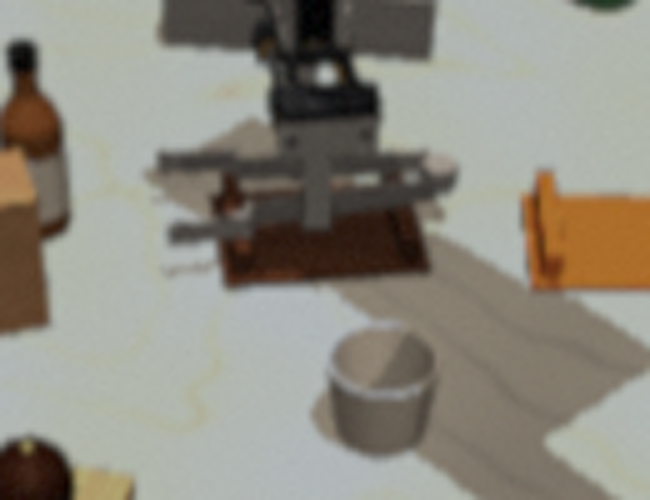

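The fingers straddle both arms between the bars (crop around (320,170)) and touch nothing. I'll close to about 46.5 mm.

>>> {"op": "servo_tool", "data": {"plan": [{"dp": [-0.001,0,-0.002],"turn": 0,"hand": 55},{"dp": [0,0,0],"turn": 0,"hand": 52},{"dp": [0,0,0],"turn": 0,"hand": 50},{"dp": [0,0,0],"turn": 0,"hand": 49.5},{"dp": [0,0,0],"turn": 0,"hand": 49.5},{"dp": [0,0,0],"turn": 0,"hand": 49.5}]}}

```text
time: 4.53
ee_pos: [0.5174, -0.3448, 0.0207]
orientation: [-1.074, 1.569, -0.833]
contact_force: [-0.2, -1.2, 6.0]
gripper_width: 0.498
```

```bash
python3 -c "
from h import *
st()"
```

```text
t 4.525 p [ 0.5174 -0.3448  0.0207] xax [ 0.001 -0.001 -1.   ] yaw_of_y-90 0.2415 F [-0.24 -1.21  6.05] M [-0.271 -0.063 -0.065] w 46.85 q [-0.727  0.503  1.56  -0.     1.077 -2.539]
```

>>> {"op": "servo_tool", "data": {"plan": [{"dp": [0,0,0.003],"turn": 0,"hand": 49.5},{"dp": [0,0,0.006],"turn": 0,"hand": 49.5},{"dp": [0,0,0.01],"turn": 0,"hand": 49.5},{"dp": [0,0,0.015],"turn": 0,"hand": 49.5},{"dp": [0,0,0.02],"turn": 0,"hand": 49.5},{"dp": [0,0,0],"turn": 0,"hand": 49.5},{"dp": [0,0,0],"turn": 0,"hand": 49.5}]}}

```text
time: 5.4
ee_pos: [0.5168, -0.3441, 0.0742]
orientation: [-1.017, 1.57, -0.775]
contact_force: [0.5, 0.1, -0.9]
gripper_width: 0.497
```

Run:
```python
from h import *
st()
c=cap('side');save(c,'side2',(250,70,410,190),4.5);W=world(c)
V=np.vstack([W.reshape(-1,3),world(cap('top')).reshape(-1,3)])
n,k=np.sin(.2417),np.cos(.2417)
L=(V-[.5175,-.3457,0])@np.array([[k,-n,0],[n,k,0],[0,0,1]])
for nm,a,b in(('head',-.108,-.085),('jaw',.055,.1)):
    S=L[(L[:,0]>a)&(L[:,0]<b)&(abs(L[:,1])<.06)&(L[:,2]>.06)&(L[:,2]<.13)]
    print(nm,len(S),np.percentile(S[:,2],[5,50,95]).round(4) if len(S) else 0,S[:,1].min(),S[:,1].max())
```

```text
t 5.4 p [ 0.5168 -0.3441  0.0742] xax [ 0. -0. -1.] yaw_of_y-90 0.2416 F [ 0.49  0.14 -0.88] M [-0.007  0.01   0.009] w 46.72 q [-0.727  0.432  1.536 -0.     1.173 -2.539]
head 50 [0.0861 0.0993 0.1034] -0.013907994183588903 0.02549205005529153
jaw 242 [0.0854 0.096  0.1045] -0.040115792443240886 0.045863108551512814
```

View pics/side2.png

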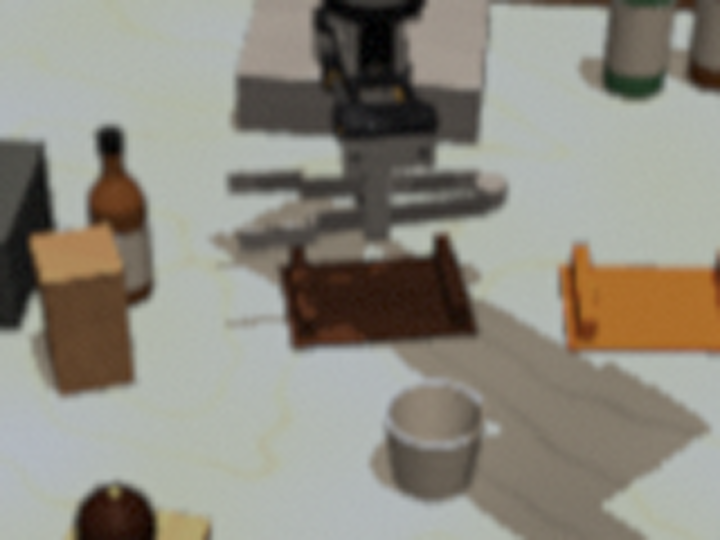

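The tongs are held level with the jaws open. Next I raise, turn to the riser's yaw (-0.148) and move above the dome nearest the tongs, at (0.648, 0.0155).

>>> {"op": "servo_tool", "data": {"plan": [{"dp": [0,0,0.03],"turn": 0,"hand": 49.5},{"dp": [0,0,0.04],"turn": 0,"hand": 49.5},{"dp": [0,0,0.036],"turn": 0,"hand": 49.5},{"dp": [0.002,0.02,0.02],"turn": -0.02,"hand": 49.5},{"dp": [0.004,0.035,0],"turn": -0.04,"hand": 49.5},{"dp": [0.004,0.035,0],"turn": -0.04,"hand": 49.5},{"dp": [0.004,0.035,0],"turn": -0.04,"hand": 49.5},{"dp": [0.004,0.035,0],"turn": -0.04,"hand": 49.5},{"dp": [0.004,0.035,0],"turn": -0.04,"hand": 49.5},{"dp": [0.004,0.035,0],"turn": -0.04,"hand": 49.5},{"dp": [0.004,0.035,0],"turn": -0.04,"hand": 49.5},{"dp": [0.004,0.035,0],"turn": -0.04,"hand": 49.5},{"dp": [0.004,0.035,0],"turn": -0.03,"hand": 49.5},{"dp": [0.0045,0.038,0],"turn": -0.02,"hand": 49.5},{"dp": [0,0,-0.03],"turn": 0,"hand": 49.5},{"dp": [0,0,-0.02],"turn": 0,"hand": 49.5},{"dp": [0,0,0],"turn": 0,"hand": 49.5},{"dp": [0,0,0],"turn": 0,"hand": 49.5}]}}

```text
time: 7.75
ee_pos: [0.5596, 0.0288, 0.1502]
orientation: [-0.029, 1.57, -0.178]
contact_force: [0.5, -1.2, -0.1]
gripper_width: 0.493
```

```bash
cat >> h.py <<'E'
def tongfit(yaw,p,zlo=None):
    # fit jaws of held tongs: p TCP pos; returns jaw side planes in tongs frame at p
    V=np.vstack([world(cap(n)).reshape(-1,3) for n in('side','top')])
    n,k=np.sin(yaw),np.cos(yaw)
    L=(V-[p[0],p[1],p[2]+.0093])@np.array([[k,-n,0],[n,k,0],[0,0,1]])
    S=L[(L[:,0]>.055)&(L[:,0]<.105)&(abs(L[:,1])<.06)&(L[:,2]>-.01)&(L[:,2]<.035)]
    for nm,Q in(('L',S[S[:,1]>.02]),('R',S[S[:,1]<-.02])):
        print(nm,len(Q),np.percentile(Q[:,1],[5,50,95]).round(4),'z',np.percentile(Q[:,2],[2,50,98]).round(4))
    T=L[(L[:,0]>.09)&(L[:,0]<.13)&(abs(L[:,1])<.06)&(L[:,2]>.008)&(L[:,2]<.035)]
    print('xmax',np.percentile(T[:,0],[90,98]))
    return L
E
python3 - <<'E'
from h import *
s=st(); tongfit(-.148,s['ee_pos'])
E
```

```text
t 7.75 p [0.5596 0.0288 0.1502] xax [ 0. -0. -1.] yaw_of_y-90 -0.1486 F [ 0.55 -1.24 -0.11] M [-0.028 -0.045 -0.03 ] w 46.31 q [-0.103  0.227  1.636 -0.     1.278 -1.525]
L 105 [0.0348 0.0375 0.04  ] z [0.0014 0.0115 0.0234]
R 41 [-0.042  -0.0394 -0.0369] z [0.0016 0.012  0.0228]
xmax [0.10401932 0.10464654]
```

>>> {"op": "servo_tool", "data": {"plan": [{"dp": [-0.0003,0,-0.025],"turn": 0,"hand": 49.8},{"dp": [0,0,-0.025],"turn": 0,"hand": 49.8},{"dp": [0,0,-0.02],"turn": 0,"hand": 49.8},{"dp": [0,0,-0.014],"turn": 0,"hand": 49.8},{"dp": [0,0,-0.0105],"turn": 0,"hand": 49.8},{"dp": [0,0,0],"turn": 0,"hand": 49.8},{"dp": [0,0,0],"turn": 0,"hand": 49.8}]}}

```text
time: 8.72
ee_pos: [0.5597, 0.0289, 0.0561]
orientation: [0.039, 1.569, -0.109]
contact_force: [0.6, -0.1, 0.5]
gripper_width: 0.502
```

Run:
```python
from h import *
s=st(); c=cap('side'); save(c,'side3',(210,150,370,270),4.5)
```

```text
t 8.725 p [0.5597 0.0289 0.0561] xax [ 0.001 -0.    -1.   ] yaw_of_y-90 -0.1484 F [ 0.6  -0.06  0.47] M [-0.026 -0.014  0.001] w 47.19 q [-0.103  0.343  1.706 -0.     1.092 -1.525]
```

View pics/side3.png

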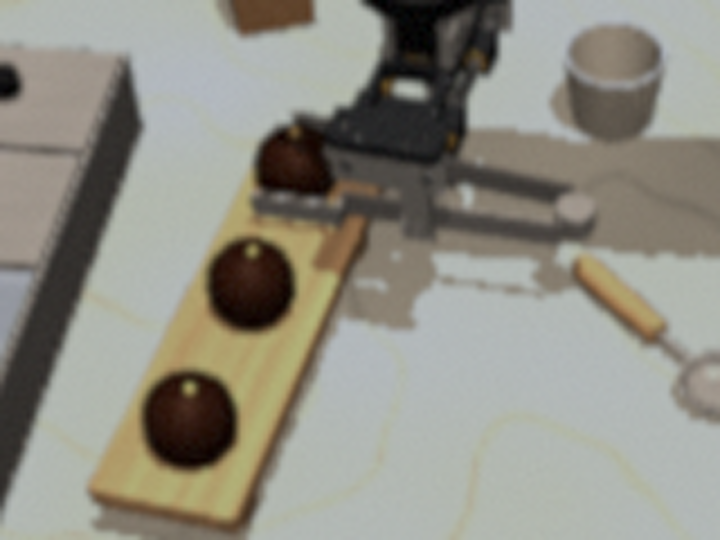

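The jaws straddle the dome at crop (292,160), with no contact force. Now I close, then lift and weigh it.

```bash
cat >> h.py <<'E'
def weigh(n=12):
    D=[]
    for i in range(n):
        bot.camera('side'); s=bot.read_state(); D.append(np.r_[s['contact_force'],s['wrist_torque'],s['tau'][1:3]])
    D=np.array(D); print('mean',D.mean(0).round(3),'sem',(D.std(0)/n**.5).round(3)); st()
E
python3 -c "
from h import *
weigh(10)"
```

```text
mean [ 7.2000e-02 -2.4500e-01 -9.0600e-01  1.0000e-03 -2.6000e-02  1.0000e-02
 -3.8795e+01 -2.4054e+01] sem [0.123 0.205 0.07  0.012 0.008 0.006 0.022 0.011]
t 9.275 p [0.559  0.0289 0.0554] xax [ 0.  0. -1.] yaw_of_y-90 -0.1484 F [ 0.06  0.97 -0.61] M [ 0.023 -0.02   0.034] w 46.83 q [-0.103  0.343  1.707  0.     1.091 -1.525]
```

>>> {"op": "servo_tool", "data": {"plan": [{"dp": [0,0,0],"turn": 0,"hand": 46},{"dp": [0,0,0],"turn": 0,"hand": 43},{"dp": [0,0,0],"turn": 0,"hand": 40},{"dp": [0,0,0],"turn": 0,"hand": 37},{"dp": [0,0,0],"turn": 0,"hand": 34},{"dp": [0,0,0],"turn": 0,"hand": 20},{"dp": [0,0,0],"turn": 0,"hand": 20},{"dp": [0,0,0],"turn": 0,"hand": 20}]}}

```text
time: 10.28
ee_pos: [0.559, 0.029, 0.0554]
orientation: [0.816, 1.571, 0.668]
contact_force: [0.5, 1.3, -1.4]
gripper_width: 0.373
```

```bash
python3 -c "
from h import *
st()"
```

```text
t 10.275 p [0.559  0.029  0.0554] xax [ 0.  0. -1.] yaw_of_y-90 -0.1483 F [ 0.51  1.3  -1.44] M [ 0.091 -0.025  0.039] w 35.08 q [-0.103  0.343  1.707  0.     1.091 -1.525]
```

>>> {"op": "servo_tool", "data": {"plan": [{"dp": [0,0,0.003],"turn": 0,"hand": 20},{"dp": [0,0,0.006],"turn": 0,"hand": 20},{"dp": [0,0,0.008],"turn": 0,"hand": 20},{"dp": [0,0,0.008],"turn": 0,"hand": 20},{"dp": [0,0,0],"turn": 0,"hand": 20},{"dp": [0,0,0],"turn": 0,"hand": 20},{"dp": [0,0,0],"turn": 0,"hand": 20},{"dp": [0,0,0],"turn": 0,"hand": 20}]}}

```text
time: 11.28
ee_pos: [0.5587, 0.029, 0.08]
orientation: [-3.123, 1.57, 3.012]
contact_force: [0.6, 0.7, -1.7]
gripper_width: 0.378
```

Run:
```python
from h import *
weigh(10)
c=cap('side'); save(c,'side4',(210,150,370,270),4.5)
```

```text
mean [ 1.3000e-02 -1.9000e-02 -2.3440e+00  2.9000e-02  9.6000e-02 -1.0000e-02
 -3.9037e+01 -2.5525e+01] sem [0.141 0.087 0.137 0.011 0.006 0.005 0.003 0.002]
t 11.775 p [0.559  0.0289 0.0803] xax [ 0.  0. -1.] yaw_of_y-90 -0.1484 F [ 0.37  0.22 -2.73] M [-0.012  0.072 -0.   ] w 35.59 q [-0.103  0.309  1.692  0.     1.14  -1.525]
```

View pics/side4.png

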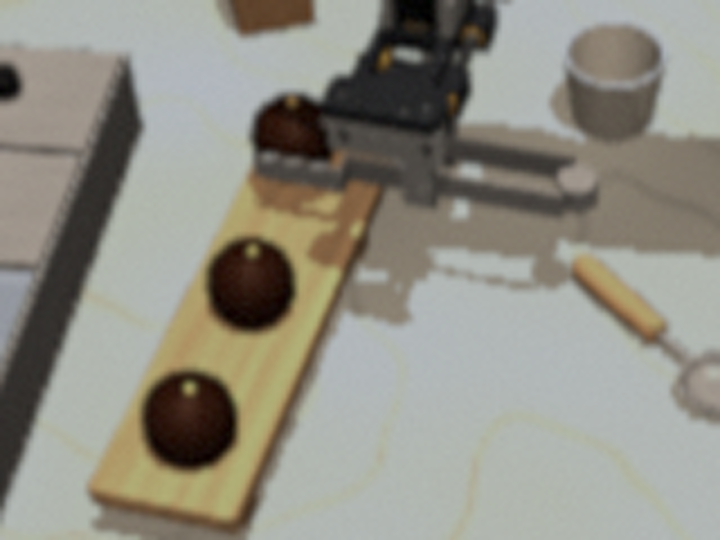

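The load rose by 1.44 N and 0.122 N·m about y. A 110 g dome should give about 1.08 N and 0.097 N·m, and a hollow one about 0.25 N and 0.022 N·m, so this is the filled one. The image shows it off the riser, level in the jaws at crop (290,130), with the other two still standing. I'll raise it to 10 cm.

>>> {"op": "servo_tool", "data": {"plan": [{"dp": [0,0,0.006],"turn": 0,"hand": 20},{"dp": [0,0,0.012],"turn": 0,"hand": 20},{"dp": [0,0,0.014],"turn": 0,"hand": 20},{"dp": [0,0,0.014],"turn": 0,"hand": 20},{"dp": [0,0,0.014],"turn": 0,"hand": 20},{"dp": [0,0,0.01],"turn": 0,"hand": 20},{"dp": [0,0,0.006],"turn": 0,"hand": 20},{"dp": [0,0,0],"turn": 0,"hand": 20},{"dp": [0,0,0],"turn": 0,"hand": 20},{"dp": [0,0,0],"turn": 0,"hand": 20},{"dp": [0,0,0],"turn": 0,"hand": 20},{"dp": [0,0,0],"turn": 0,"hand": 20},{"dp": [0,0,0],"turn": 0,"hand": 20}]}}

```text
time: 13.45
ee_pos: [0.559, 0.0289, 0.1563]
orientation: [-2.858, 1.571, -3.006]
contact_force: [0.3, -0.4, -2.3]
gripper_width: 0.377
```

Run:
```python
from h import *
weigh(10)
c=cap('side'); save(c,'side5',(180,80,380,280),2.9); V=world(c).reshape(-1,3)
S=V[(np.hypot(V[:,0]-.648,V[:,1]-.0155)<.03)&(V[:,2]>.12)]
print('held dome top z',np.percentile(S[:,2],99),'low',np.percentile(S[:,2],2))
for x,y in((.6695,.2243),(.656,.1186)):
    S=V[(np.hypot(V[:,0]-x,V[:,1]-y)<.045)&(V[:,2]>.082)&(V[:,2]<.12)]
    print(np.linalg.lstsq(np.c_[2*S,np.ones(len(S))],(S**2).sum(1),rcond=None)[0][:3].round(4),S[:,2].max().round(3))
```

```text
mean [ 7.5000e-02 -6.9000e-02 -2.3310e+00  1.7000e-02  1.0200e-01  3.0000e-03
 -3.7618e+01 -2.7957e+01] sem [0.116 0.11  0.121 0.008 0.008 0.013 0.003 0.002]
t 13.95 p [0.559  0.0289 0.1564] xax [ 0. -0. -1.] yaw_of_y-90 -0.1484 F [ 0.43 -0.28 -3.09] M [0.02  0.066 0.028] w 35.7 q [-0.103  0.219  1.632 -0.     1.291 -1.525]
held dome top z 0.205445303103897 low 0.16760939907623315
[0.6694 0.2249 0.0779] 0.108
[0.6563 0.1196 0.0783] 0.107
```

View pics/side5.png

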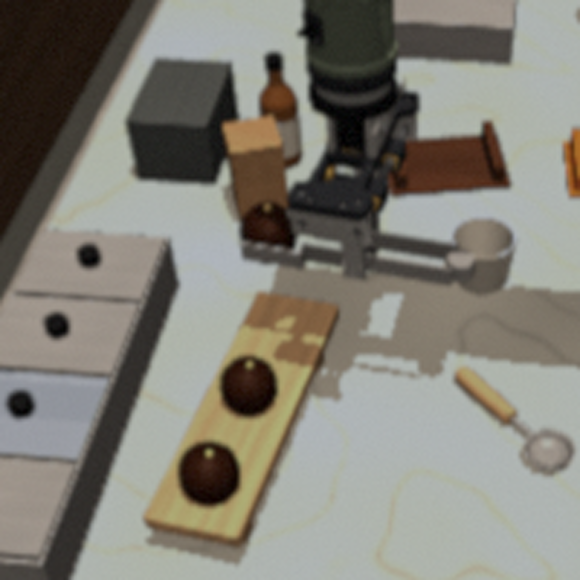

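The dome is held level at (268,225) in the crop, about 10 cm above the riser. The two hollow domes stand unmoved, and the cup, carton and syrup are undisturbed.

```bash
python3 -c "
from h import *
print(bot.job_done()); st()"
```

```text
the job is handed in; nothing more can be done
None
the job is handed in; nothing more can be done
```

The job is handed in with the gripper holding the tongs and the filled dome still in their jaws, about 10 cm above the riser. It took about 14 s of the 67 s, and 9 pictures were viewed.

- **Which dome:** The first dome I lifted, the one nearest the tongs' rest (y ≈ 0.016), was the filled one. Lifting it added about 1.44 ± 0.15 N and 0.122 N·m. That is somewhat above the 1.08 N and 0.097 N·m expected for 110 g, but far from the 0.25 N of a hollow one. A second weighing at the final height agreed (1.43 N). Because the reading was clear, I did not lift the other two.
- **Last checks:**
  - The held dome's top was at z = 0.205, so its underside is about 10.2 cm above the riser.
  - The grip was steady at about 35.6 mm.
  - The other two domes were upright within 1 mm of where they started.
  - The cup, carton and syrup looked untouched. I did not look again at the bowl, jar and shaker. The arm's only pass near them was the opening move at z ≥ 0.20, above their height.
- **Off-nominal:** There was a brief 6 N push down on the rest when the tongs were first squeezed, which was gone once they were lifted.

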